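# Hold a patch plate flush on a tilted chute panel for tacking

## Robot

A 7-joint arm with a two-finger parallel gripper is mounted at the origin on the work surface. World frame = base frame: x ahead of the robot, y to its left, z up, the work surface at z = 0. Lengths are in m, angles in rad, forces in N, time in s.
With the tool pointing down it reaches from about 0.35 to 0.9 m from the base axis. Payload 8.1 kg.
Tool frame: the origin (TCP) lies on the centre line of the jaws, within the pads' length; the fingertips stand 19 mm ahead of it and the grasp point (between the pads) is the TCP (arm.tip_reach is the distance from the TCP to the fingertips, in m); z points along the fingers, y is the line along which they close (so a half turn about z gives the same grasp; the last joint's range is limited). The gripper opens to 92 mm and grips with 3 to 60 N. Pads are 19 mm wide; open, the fingers measure 130 mm over their backs; the gripper's body (75 mm by 190 mm) begins 47 mm behind the grasp point.
Start: joints at [-1.421, 0.434, 0.025, 1.573, -0.012, 1.134, -0.075], TCP at [0.156, 0.605, 0.246] pointing down, gripper open.
Joint ranges: [-2.62, 2.62], [-0.44, 2.09], [-1.27, 1.32], [0.08, 2.57], [-1.32, 4.46], [0.12, 2], [-2.74, 2.74]. Speed limits (rad/s): [2.22, 2.22, 3.01, 3.01, 3.14, 3.14, 3.14].

## Interface

Orientations are given as a rotation vector (axis times angle).
In Python, from cell import arm gives the robot as it stands.
- The arm moves only by the tool arm_command, never from a script. Its argument "targets" is a list that holds one entry, the list of rows, each a list of 6 numbers: the shift along the tool's x, y, z in m, then the turn, a rotation vector about the tool's x, y, z in rad. A call has 1 to 10 rows; each row shifts and turns the commanded pose from where the row before left it, along the tool's axes as they then stand; what a row does not reach is not made up. A row lasts 1/8 s, in which the tool goes at most 62.5 mm and 10.7 degrees, less where a joint would pass 70% of its speed; a pose out of reach is approached as far as the arm can. A call with a gripper value outside its range is refused whole. "jaw" is the finger opening in m, from 0 to 0.0918, set as the call begins (left out, the last holds). The fingers move at their own pace and stop on an object; "newtons" is the grip in N (left out, the last holds). Time passes only in rows, so rows that do not move let the fingers close. It gives the time, the measured TCP pose, the force, the opening and the grip force at its end, in the units of the state.
- arm.observe(): the state, without advancing time (a new reading comes with each control period).
- arm.get_image(name): name is "scene" or "top"; returns a dict with "pixels" (480x640x3 uint8, red, green, blue), "z_map" (480x640 float32, m along the optical axis (not along the pixel's ray), 0 where there is no reading), "fx", "fy", "cx", "cy" (pixels), "xyz" and "rotation" of the camera in the world. Camera axes: x right, y down, z forward; pixel columns grow to the right and rows downward; lengths in m; the calibration is good to about 2 mm. A picture is of the moment at which its call begins.
- arm.sign_off(): hands the job in; it is judged then, once.
The state is a dict: "clock": time; "joints": joint angles; "dq": joint speeds; "joint_efforts": joint torques, N m; "position": TCP position; "ee_rot": TCP orientation; "force": force on the tool from outside, world axes, zero at the start; "ft_torque": the same for the moment, N m; "width": opening from 0.0 (shut) to 1.0 (fully open); "gripper_force": force on a finger pad.
Only numpy, scipy, OpenCV 4.12 (cv2) and the standard library are available. Lean on these libraries where they do the work, as an engineer would, in place of code of your own. Each camera call takes 0.05 s, during which the arm holds its last target. There are 200 camera calls.

## Task

Take the larger of the two steel patch plates by the lug on its back and offer it up, lug outwards and long side down the slope, to the tilted chute panel on the welding positioner: gently set its lower edge on the panel first, with the plate still clearly off the panel's slope, then tip it until it lies flush, centred over the rectangular opening and square with it. Finish while holding it there, gripped and pressed lightly flush, ready for tacking. Do not shove the panel out of its setting, and leave everything else on the bench where it lies.

Things in the scene. Friction and masses are not known exactly. Their poses are not given: they have to be found in the camera images.
- patch: the larger patch plate, plain steel, 0.5-0.72 kg: 120 (x) by 90 (y) by 5 mm, lying flat, lug up. The flat-bar lug stands in the middle of its back: 50 mm long along x, 10 mm thick across y, top 50 mm above the plate's underside. Origin at the centre of the underside, z through the lug. Either way round will do. It starts left or right of the positioner.
- panel: chute panel clamped on the positioner's tilting table: flat outer face 220 mm along the slope by 150 mm across, opening 70 by 45 mm in its middle. It slopes 14-32 degrees down away from the robot. Origin: centre of the opening, level with the face, 0.19-0.21 m above the bench; x down the slope, y level across, z square out of the face. Stiff worm drive, unmoved by light pushes.
- positioner: the fixed welding positioner: base 250 mm by 330 mm, a trunnion cheek at either side (y) up to 165 mm high, the tilting table between them. Origin at the centre of the base on the bench; the tilt axis runs along its y, 140 mm up. The opening in the panel lies 70 mm from that axis.
- small_patch: the smaller patch plate, 80 mm by 50 mm by 5 mm, with the same lug (50 mm long, 10 mm thick, top at 50 mm); too small for the opening: leave it alone. Origin at the centre of the underside. It lies on the other side of the positioner from the larger one.
- magnet_square: magnetic welding square, a three-sided piece 100 mm by 60 mm and 12 mm thick, lying on the bench: leave it alone. Origin at the middle of its long side, on the bench.
- chipping_hammer: chipping hammer, 220 mm long with a 145 mm head, lying on the bench (20 mm high): leave it alone. Origin on the shaft, 78 mm from the head.
- steel_square: engineer's square, 150 mm blade and 100 mm stock, up to 16 mm high, lying on the bench: leave it alone. Origin in the middle of the blade.
- wire_brush: wire brush, 270 mm long, 32 mm high, lying on the bench: leave it alone. Origin under its middle.
- g_clamp: G-clamp lying on its side, 120 mm by 100 mm, 26 mm high: leave it alone. Origin under its spine.
- bar_offcuts: flat-bar offcuts piled crosswise, 130 mm by 130 mm, 24 mm high: leave it alone. Origin under its middle.
- flux_tin: upright tin, 76 mm across and 100 mm high: leave it alone. Origin under its middle.
- patch_edge_a (a point): middle of one 90 mm edge of the larger patch, on its underside, 60 mm from the origin along its +x
- patch_edge_b (a point): middle of the opposite 90 mm edge of the larger patch, on its underside, 60 mm from the origin along its -x
There are look-alikes about, which are no part of the job. What is shaped like the patch but yellow is not meant.

How it is judged:
By the outcome, as a careful person would: the job done as asked, in the order asked, and still so for the second after the job is handed in, while the arm keeps its last pose, push and grip.
It also fails if it takes over 45 s, if anything falls off the work surface, if the arm or the gripper's body presses on something with over 40 N, if the wrist force passes 120 N, or if a joint passes its speed limit or range.

## Working session

There is one attempt and no reset: what is moved stays moved. The work goes in short steps, Python scripts to look and compute and a tool call to move; the robot and the scene stay as the last step left them, time stands still between calls to the robot, and variables do not carry over. Pictures are saved under pics/ and viewed, at most 10 in all, crops included, and the job is handed in when it is done.

Besides the shell and the picture viewer there is one more tool, called as name(argument=value, ...), one argument or row to a line, values as JSON. arm_command: Moves the arm, as the interface text tells. Its arguments: {"type":"object","properties":{"targets":{"type":"array","items":{"type":"array","items":{"type":"array","items":{"type":"number"}}}},"jaw":{"type":"number"},"newtons":{"type":"number"}},"required":["targets"]}

```bash
mkdir -p pics; ls; cat > h.py <<'E'
import numpy as np, cv2
from cell import arm
from scipy.spatial.transform import Rotation as R
def cam(n):
    d=arm.get_image(n); 
    v,u=np.mgrid[0:480,0:640]; z=d["z_map"]
    P=np.stack([(u-d["cx"])/d["fx"]*z,(v-d["cy"])/d["fy"]*z,z],-1)
    r=np.array(d["rotation"]); 
    if r.shape!=(3,3): r=R.from_rotvec(r).as_matrix()
    W=P@r.T+np.array(d["xyz"]); W[z==0]=np.nan
    return d,W
def save(d,n): cv2.imwrite("pics/"+n,cv2.cvtColor(d["pixels"],cv2.COLOR_RGB2BGR))
E
python3 - <<'E'
from h import *
print(arm.observe())
for n in("scene","top"):
    d,W=cam(n); save(d,n+"0.png"); np.save(n+"W.npy",W); print(n,d["xyz"],d["rotation"],d["fx"],np.nanmin(W.reshape(-1,3),0),np.nanmax(W.reshape(-1,3),0))
E
```

```text
pics
{'clock': 0.0, 'joints': array([-1.42058439,  0.43523954,  0.02497919,  1.57409143, -0.01159874,
        1.1340238 , -0.0751019 ]), 'dq': array([ 5.47263672e-05,  1.20588886e-03,  1.95326268e-03, -1.66474240e-04,
        1.12074913e-03,  5.01402562e-04, -3.77456378e-04]), 'joint_efforts': array([ 7.88345769e-04, -6.67857170e+01,  9.85405035e-01, -3.14460397e+01,
       -6.05108030e-02,  4.34252957e-02,  1.83995967e-04]), 'position': array([0.15626467, 0.60464462, 0.24493694]), 'ee_rot': array([-3.96172037e-01, -3.11645747e+00,  2.53868968e-03]), 'force': array([ 0.01808231, -0.27679983, -0.09361776]), 'ft_torque': array([ 0.00969916,  0.02680002, -0.0194206 ]), 'gripper_force': 0.0, 'width': 1.000378465116638}
scene [0.95369385 0.50557376 0.98927631] [-0.96075536 -2.59176688  0.90889247] 445.4310561000496 [-2.01808509 -2.29345098 -0.77953074] [1.4931134  1.00498673 0.65365402]
top [ 0.30203302 -0.02552366  1.73981128] [-2.16297063  2.13208688 -0.11146886] 588.3082807467126 [-0.4069695  -1.37485961 -0.78853266] [1.50347532 1.4825855  0.83821754]
```

View pics/top0.png

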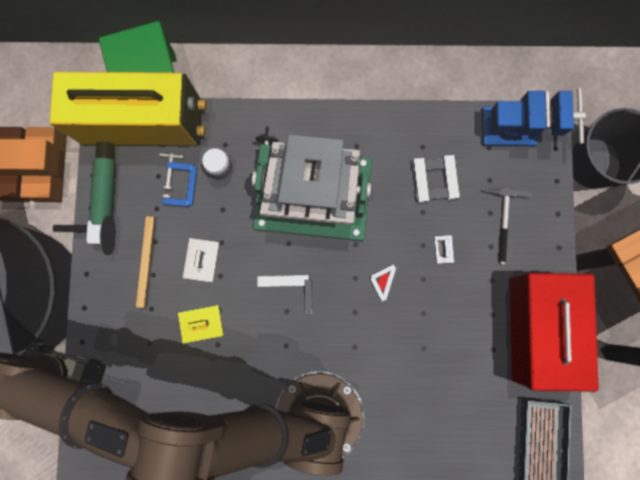

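View pics/scene0.png

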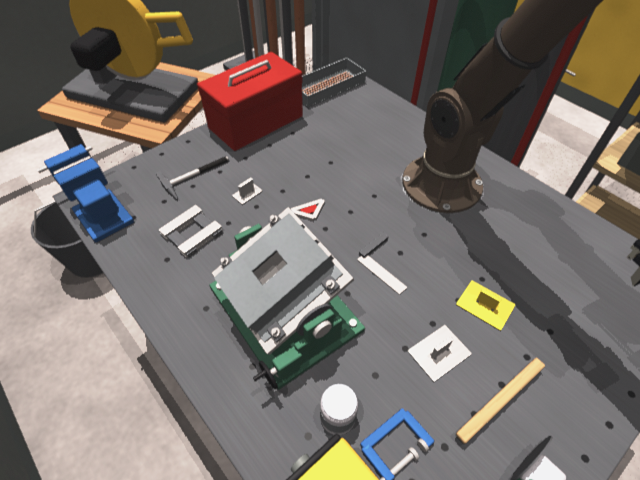

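The top view shows the larger patch at px (201,259), the yellow decoy at (201,324), the panel with its opening at (313,170), and the small patch at (444,249). The scene view shows the patch at (440,352) and the opening at (268,266).

```bash
cat > m.py <<'E'
from h import *
def patch(W,img,box):
    u0,v0,u1,v1=box
    w=W[v0:v1,u0:u1].reshape(-1,3); c=img[v0:v1,u0:u1].reshape(-1,3).astype(int)
    m=(c.min(1)>140)&(np.ptp(c,axis=1)<40)
    pl=w[m&(w[:,2]<.015)&(w[:,2]>-.008)]; lug=w[(w[:,2]>.035)&(w[:,2]<.07)]
    r=cv2.minAreaRect(pl[:,:2].astype(np.float32)); print("plate",r,pl[:,2].mean(),len(pl))
    if len(lug)>4: print("lug",cv2.minAreaRect(lug[:,:2].astype(np.float32)),np.percentile(lug[:,2],[5,50,95]),len(lug))
def panel(W,img,box):
    u0,v0,u1,v1=box
    w=W[v0:v1,u0:u1].reshape(-1,3); w=w[(w[:,2]>.13)&(w[:,2]<.29)]
    rng=np.random.default_rng(0);best=0
    for _ in range(300):
        p=w[rng.choice(len(w),3,False)];n=np.cross(p[1]-p[0],p[2]-p[0])
        if np.linalg.norm(n)<1e-6: continue
        n/=np.linalg.norm(n)
        s=(abs((w-p[0])@n)<.003).sum()
        if s>best and abs(n[2])>.8:best=s;k=(n,p[0])
    q=w[abs((w-k[1])@k[0])<.003];c=q.mean(0);n=np.linalg.svd(q-c)[2][2];n*=np.sign(n[2])
    print("n",n,"tilt",np.degrees(np.arccos(n[2])),"inl",len(q),"res",((q-c)@n).std())
    y=np.cross(n,[n[0],n[1],0]);y/=np.linalg.norm(y);x=np.cross(y,n)
    # raster in plane
    a=np.stack([(q-c)@x,(q-c)@y],1)
    r=cv2.minAreaRect(a.astype(np.float32));print("rect in plane",r)
    print("x",x,"y",y,"rect centre",c+x*r[0][0]+y*r[0][1])
    # opening: hole in full-pixel mask of face
    M=(abs((W-c)@n)<.004)[v0:v1,u0:u1].astype(np.uint8)
    cs,h=cv2.findContours(M,cv2.RETR_CCOMP,cv2.CHAIN_APPROX_NONE)
    i=[j for j in range(len(cs)) if h[0][j][3]>=0]; j=max(i,key=lambda j:cv2.contourArea(cs[j]))
    uv=cs[j][:,0]+[u0,v0]; P=W[uv[:,1],uv[:,0]]; b=np.stack([(P-c)@x,(P-c)@y],1)
    r=cv2.minAreaRect(b[np.isfinite(b).all(1)].astype(np.float32));print("hole",r,"centre",c+x*r[0][0]+y*r[0][1])
E
python3 - <<'E'
from m import *
for n,b,pb in(("top",(180,235,222,285),(262,125,365,225)),("scene",(400,315,480,385),(205,200,350,345))):
    W=np.load(n+"W.npy"); img=cv2.cvtColor(cv2.imread(f"pics/{n}0.png"),cv2.COLOR_BGR2RGB)
    print(n);patch(W,img,b);panel(W,img,pb)
E
```

```text
top
plate ((0.4468306601047516, 0.3628077507019043), (0.09275349974632263, 0.12340191751718521), 82.97476196289062) 0.005104817158137908 1125
lug ((0.44429683685302734, 0.36235761642456055), (0.010915039107203484, 0.04846164956688881), 82.857421875) [0.04101252 0.050067   0.05614474] 73
n [ 0.37739689 -0.03010517  0.92556214] tilt 22.246726627255335 inl 2431 res 0.0015950318385634368
rect in plane ((0.005257666110992432, 0.0005566999316215515), (0.1501912623643875, 0.22508667409420013), 89.46639251708984)
x [ 0.92263128 -0.07359884 -0.37859574] y [0.07951799 0.99683343 0.        ] rect centre [0.67310115 0.03104458 0.20482417]
hole ((0.00541604682803154, 0.0004012584686279297), (0.05502825602889061, 0.0817577987909317), 83.6464614868164) centre [0.67323492 0.03087797 0.20476421]
scene
plate ((0.4440379738807678, 0.3586478531360626), (0.09514592587947845, 0.1270228624343872), 82.60468292236328) 0.004171396975147425 1636
lug ((0.44798630475997925, 0.36020174622535706), (0.010789391584694386, 0.050065044313669205), 83.11260986328125) [0.03840864 0.04866749 0.05165108] 126
n [ 0.37209279 -0.03637835  0.92748238] tilt 21.954295317600206 inl 5345 res 0.001268830713573843
rect in plane ((-0.000695444643497467, -0.0053825825452804565), (0.220348060131073, 0.15452174842357635), 0.4821692109107971)
x [ 0.9230813  -0.09024678 -0.37386686] y [0.09730296 0.99525481 0.        ] rect centre [0.67583745 0.02753703 0.20368354]
hole ((-0.0011352412402629852, -0.004120141267776489), (0.07292789965867996, 0.04971196502447128), 1.3897441625595093) centre [0.67555432 0.02883317 0.20384797]
```

```bash
cat >> h.py <<'E'
def Rz(yaw): # tool down, tool x along yaw(deg)
    c,s=np.cos(np.radians(yaw)),np.sin(np.radians(yaw)); x=np.array([c,s,0]);z=np.array([0,0,-1.]);return np.stack([x,np.cross(z,x),z],1)
def Rp(yaw,tilt): # plate slope: downslope world dir at yaw deg, tilt deg; tool z=-n, tool x = upslope
    a,t=np.radians(yaw),np.radians(tilt)
    x=-np.array([np.cos(a)*np.cos(t),np.sin(a)*np.cos(t),-np.sin(t)]);y=np.array([-np.sin(a),np.cos(a),0])
    return np.stack([x,y,np.cross(x,y)],1)
def rows(p,Rt,n,p0=None,R0=None):
    if p0 is None:
        o=arm.observe();p0=o["position"];R0=R.from_rotvec(o["ee_rot"]).as_matrix()
    dr=R.from_matrix(R0.T@Rt).as_rotvec()/n; Rc=R0.copy()
    st=(np.array(p)-p0)/n
    print("dist",np.linalg.norm(st)*n*1e3,"deg",np.degrees(np.linalg.norm(dr))*n)
    for i in range(n):
        print(np.round(np.r_[Rc.T@st,dr],4).tolist(),end=","); Rc=Rc@R.from_rotvec(dr).as_matrix()
    print(); return np.array(p),Rt
E
python3 - <<'E'
from h import *
print([a for a in dir(arm) if a[0]!='_'])
rows([.4455,.3605,.12],Rz(173),8)
E
```

```text
['PlanningError', 'get_image', 'observe', 'sign_off', 'tip_reach']
dist 398.6439106984949 deg 7.490155396726815
[-0.0426, -0.0205, 0.0157, -0.0002, 0.0, -0.0163],[-0.0423, -0.0212, 0.0157, -0.0002, 0.0, -0.0163],[-0.0419, -0.0219, 0.0157, -0.0002, 0.0, -0.0163],[-0.0416, -0.0226, 0.0157, -0.0002, 0.0, -0.0163],[-0.0412, -0.0232, 0.0156, -0.0002, 0.0, -0.0163],[-0.0408, -0.0239, 0.0156, -0.0002, 0.0, -0.0163],[-0.0404, -0.0246, 0.0156, -0.0002, 0.0, -0.0163],[-0.04, -0.0252, 0.0156, -0.0002, 0.0, -0.0163],
```

arm_command(
  targets=[
    [[-0.0426,-0.0205,0.0157,0,0,-0.0163],[-0.0423,-0.0212,0.0157,0,0,-0.0163],[-0.0419,-0.0219,0.0157,0,0,-0.0163],[-0.0416,-0.0226,0.0157,0,0,-0.0163],[-0.0412,-0.0232,0.0156,0,0,-0.0163],[-0.0408,-0.0239,0.0156,0,0,-0.0163],[-0.0404,-0.0246,0.0156,0,0,-0.0163],[-0.04,-0.0252,0.0156,0,0,-0.0163],[0,0,0,0,0,0]],
  ],
  jaw=0.06,
  newtons=50,
)

```text
clock: 1.23
position: [0.4482, 0.3564, 0.119]
ee_rot: [-0.203, -3.135, 0.006]
force: [-0.5, 0.0, -0.7]
width: 0.654
gripper_force: 0.0
```

```bash
python3 - <<'E'
from m import *
o=arm.observe();print(o["position"],np.degrees(R.from_rotvec(o["ee_rot"]).as_matrix()[:,0]),o["joints"])
d,W=cam("scene");save(d,"s1.png")
v=np.full((600,800,3),0,np.uint8)
im=cv2.imread("pics/s1.png");cv2.imwrite("pics/s1c.png",cv2.resize(im[250:420,370:570],None,fx=3,fy=3))
rows([.4455,.3605,.03],Rz(173),4)
E
```

```text
[0.4482307  0.35635285 0.1190296 ] [-5.68172375e+01  7.38971110e+00 -6.77966627e-03] [-0.80848478  0.48623171  0.0582487   1.84707535 -0.0341164   0.81209336
  0.70803604]
dist 89.6767112890405 deg 0.27162856689992204
[0.0003, 0.0004, 0.0224, -0.0005, -0.0002, -0.0011],[0.0003, 0.0004, 0.0224, -0.0005, -0.0002, -0.0011],[0.0003, 0.0004, 0.0224, -0.0005, -0.0002, -0.0011],[0.0003, 0.0004, 0.0224, -0.0005, -0.0002, -0.0011],
```

View pics/s1c.png

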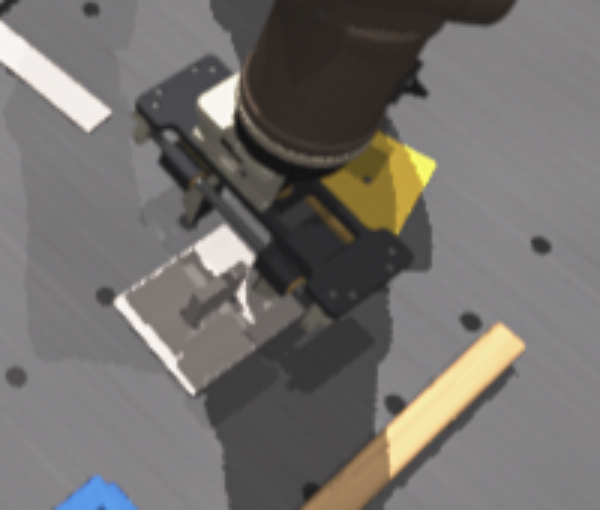

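The gripper straddles the lug (crop px ~(215,295)), aligned with the plate. Descending.

arm_command(
  targets=[
    [[0.0003,0.0004,0.0224,0,0,-0.001],[0.0003,0.0004,0.0224,0,0,-0.001],[0.0003,0.0004,0.0224,0,0,-0.001],[0.0003,0.0004,0.0215,0,0,-0.001],[0,0,0,0,0,0],[0,0,0,0,0,0]],
  ],
)

```text
clock: 2.02
position: [0.4441, 0.3637, 0.0326]
ee_rot: [0.184, 3.136, 0.001]
force: [0.3, 0.1, -0.1]
width: 0.653
gripper_force: 0.0
```

arm_command(
  targets=[
    [[0,0,0,0,0,0],[0,0,0,0,0,0],[0,0,0,0,0,0],[0,0,0,0,0,0],[0,0,0,0,0,0],[0,0,0,0,0,0]],
  ],
  jaw=0.0,
  newtons=50,
)

```text
clock: 2.78
position: [0.4443, 0.3614, 0.0318]
ee_rot: [-0.187, -3.135, 0.003]
force: [-0.9, -3.9, 4.0]
width: 0.105
gripper_force: 50.0
```

```bash
python3 - <<'E'
from m import *
o=arm.observe();print(o["position"],o["ee_rot"],o["width"],o["gripper_force"],o["force"])
rows([.4455,.3605,.22],Rz(173),4)
E
```

```text
[0.44426371 0.36135388 0.03176349] [-1.87469035e-01 -3.13528264e+00  2.93525592e-03] 0.10506087360464683 49.997971057891846 [-0.86618404 -3.88793893  4.04155532]
dist 188.2425091898938 deg 0.19380118490864084
[-0.0003, -0.0003, -0.0471, -0.0005, -0.0001, 0.0007],[-0.0003, -0.0002, -0.0471, -0.0005, -0.0001, 0.0007],[-0.0003, -0.0002, -0.0471, -0.0005, -0.0001, 0.0007],[-0.0003, -0.0002, -0.0471, -0.0005, -0.0001, 0.0007],
```

arm_command(
  targets=[
    [[0,0,-0.01,0,0,0],[0,0,-0.03,0,0,0],[0,0,-0.045,0,0,0],[0,0,-0.045,0,0,0],[0,0,-0.045,0,0,0],[0,0,-0.045,0,0,0],[0,0,-0.045,0,0,0],[0,0,-0.02,0,0,0],[0,0,0,0,0,0],[0,0,0,0,0,0]],
  ],
)

```text
clock: 4.03
position: [0.4436, 0.3623, 0.3154]
ee_rot: [-0.185, -3.134, 0.003]
force: [0.0, 0.4, -7.4]
width: 0.104
gripper_force: 50.0
```

```bash
cat >> m.py <<'E'
def held(n,box=None):
    """plate relative to the tool, from depth points within a box in the tool frame"""
    o=arm.observe();p=o["position"];Rc=R.from_rotvec(o["ee_rot"]).as_matrix()
    d,W=cam(n);T=(W-p)@Rc; c=d["pixels"].astype(int)
    m=(abs(T[...,0])<.08)&(abs(T[...,1])<.065)&(T[...,2]>.021)&(T[...,2]<.045)
    t=T[m]; print(n,"pts",len(t),"z pct",np.percentile(t[:,2],[5,50,95]) if len(t) else "")
    if len(t)>10:
        r=cv2.minAreaRect(t[:,:2].astype(np.float32));print(r, "x pct",np.percentile(t[:,0],[1,99]),"y",np.percentile(t[:,1],[1,99]))
        A=np.c_[t[:,:2],np.ones(len(t))];s=np.linalg.lstsq(A,t[:,2],rcond=None)[0];print("slopes deg",np.degrees(s[:2]),"z0",s[2])
    return d,W
E
python3 - <<'E'
from m import *
o=arm.observe();print(o["position"],o["ee_rot"],o["width"],o["force"],o["ft_torque"])
for n in("scene","top"): d,W=held(n)
c=np.array([.6745,.0295,.2042])
s=rows(c+[0,0,.16]+[-.02,0,0],Rp(-5.1,34),10)
E
```

```text
[0.44362088 0.36228037 0.31535022] [-1.85423134e-01 -3.13436429e+00  2.69628685e-03] 0.10408050075098241 [ 0.03288289  0.41870082 -7.36651207] [0.0341993  0.05858317 0.00359958]
scene pts 1848 z pct [0.02528236 0.02731048 0.02959712]
((-0.0038354136049747467, 0.0005222707986831665), (0.09106756746768951, 0.12211646139621735), 89.88053894042969) x pct [-0.06339676  0.0534209 ] y [-0.04363101  0.04530581]
slopes deg [-0.15172823 -0.11209293] z0 0.027326026682693006
top pts 248 z pct [0.02253587 0.0265654  0.03161591]
((-0.004319533705711365, 0.0017166249454021454), (0.08947800099849701, 0.11329062283039093), 89.73270416259766) x pct [-0.06070246  0.05017451] y [-0.04249358  0.04217265]
slopes deg [0.53414615 1.13912077] z0 0.027371730071708327
dist 396.90692508316835 deg 33.92902610021017
[-0.0249, -0.0306, -0.0049, 0.0006, 0.0591, -0.0029],[-0.0244, -0.0306, -0.0063, 0.0006, 0.0591, -0.0029],[-0.0239, -0.0307, -0.0077, 0.0006, 0.0591, -0.0029],[-0.0233, -0.0308, -0.0091, 0.0006, 0.0591, -0.0029],[-0.0227, -0.0309, -0.0105, 0.0006, 0.0591, -0.0029],[-0.0219, -0.0309, -0.0117, 0.0006, 0.0591, -0.0029],[-0.0211, -0.031, -0.013, 0.0006, 0.0591, -0.0029],[-0.0202, -0.0311, -0.0142, 0.0006, 0.0591, -0.0029],[-0.0192, -0.0311, -0.0154, 0.0006, 0.0591, -0.0029],[-0.0182, -0.0312, -0.0164, 0.0006, 0.0591, -0.0029],
```

arm_command(
  targets=[
    [[-0.0249,-0.0306,-0.0049,0.0006,0.0591,-0.0029],[-0.0244,-0.0306,-0.0063,0.0006,0.0591,-0.0029],[-0.0239,-0.0307,-0.0077,0.0006,0.0591,-0.0029],[-0.0233,-0.0308,-0.0091,0.0006,0.0591,-0.0029],[-0.0227,-0.0309,-0.0105,0.0006,0.0591,-0.0029],[-0.0219,-0.0309,-0.0117,0.0006,0.0591,-0.0029],[-0.0211,-0.031,-0.013,0.0006,0.0591,-0.0029],[-0.0202,-0.0311,-0.0142,0.0006,0.0591,-0.0029],[-0.0192,-0.0311,-0.0154,0.0006,0.0591,-0.0029],[-0.0182,-0.0312,-0.0164,0.0006,0.0591,-0.0029]],
  ],
)

```text
clock: 5.38
position: [0.6369, 0.043, 0.3631]
ee_rot: [-0.13, -2.66, -0.104]
force: [1.1, -0.5, -9.0]
width: 0.104
gripper_force: 50.0
```

arm_command(
  targets=[
    [[0,0,0,0,0,0],[0,0,0,0,0,0],[0,0,0,0,0,0]],
  ],
)

```text
clock: 5.75
position: [0.6364, 0.0404, 0.3698]
ee_rot: [-0.145, -2.671, -0.086]
force: [-0.6, 1.1, -6.6]
width: 0.112
gripper_force: 50.0
```

```bash
cat > g.py <<'E'
from m import *
C=np.array([.6745,.0295,.2042]); YAW,TILT=-5.1,22.1; HP=.0323; PX,PY=-.004,.0005
Pn=Rp(YAW,TILT) # cols upslope,y,into panel
def pose(extra,gap,off=(0,0)):
    """TCP pose with lower edge gap above the panel and plate 'extra' deg steeper; off = (downslope,y) shift"""
    E=C-Pn[:,0]*(.06+off[0])+Pn[:,1]*off[1]-Pn[:,2]*gap
    Rt=Rp(YAW,TILT+extra)
    return E-Rt@np.array([PX-.06,PY,HP]),Rt
def where():
    o=arm.observe();Rc=R.from_rotvec(o["ee_rot"]).as_matrix();p=o["position"]
    f=lambda x:(p+Rc@np.array([PX+x,PY,HP])-C)@Pn*[-1,1,-1]*1e3
    print("lower edge (down,y,out mm)",f(-.06).round(1),"upper",f(.06).round(1),"tilt diff",np.degrees(R.from_matrix(Pn.T@Rc).as_rotvec()).round(2))
    print("force panel axes",(o["force"]@Pn*[-1,1,-1]).round(1),o["force"].round(1),"tq",o["ft_torque"].round(2),"w",o["width"].round(3),"t",o["clock"],"j",o["joints"].round(2))
E
python3 - <<'E'
from g import *
where()
for n in("scene","top"): d,W=held(n)
p,r=pose(12,.02);rows(p,r,6)
E
```

```text
lower edge (down,y,out mm) [-37.2   8.8 101.4] upper [-156.8    9.9  111.2] tilt diff [-2.57  4.69  0.62]Traceback (most recent call last):
  File "<stdin>", line 2, in <module>
  File "g.py", line 13, in where
    print("force panel axes",(o["force"]@Pn*[-1,1,-1]).round(1),o["force"].round(1),"tq",o["ft_torque"].round(2),"w",o["width"].round(3),"t",o["clock"],"j",o["joints"].round(2))
                                                                                                                     ^^^^^^^^^^^^^^^^
AttributeError: 'float' object has no attribute 'round'
```

```bash
sed -i 's/o\["width"\].round(3)/round(o["width"],3)/' g.py
python3 - <<'E'
from g import *
where()
for n in("scene","top"): d,W=held(n)
p,r=pose(12,.02);rows(p,r,6)
E
```

```text
lower edge (down,y,out mm) [-37.2   8.8 101.4] upper [-156.8    9.9  111.2] tilt diff [-2.57  4.69  0.62]
force panel axes [ 1.8  1.  -6.4] [-0.6  1.1 -6.6] tq [-0.21 -1.16 -0.  ] w 0.112 t 5.75 j [-0.19  0.71  0.25  0.91 -0.25  2.    1.46]
scene pts 975 z pct [0.02585261 0.02791999 0.03052923]
((-0.0034496374428272247, 0.001290924847126007), (0.09156931191682816, 0.12007232010364532), 89.73331451416016) x pct [-0.06285373  0.05607044] y [-0.04272304  0.04615717]
slopes deg [0.07957775 0.37646091] z0 0.027895544085507866
top pts 0 z pct 
dist 126.75828921728716 deg 7.784264750274506
[-0.0181, -0.0016, 0.0109, 0.0076, 0.0213, -0.001],[-0.0183, -0.0016, 0.0105, 0.0076, 0.0213, -0.001],[-0.0185, -0.0015, 0.0101, 0.0076, 0.0213, -0.001],[-0.0187, -0.0015, 0.0097, 0.0076, 0.0213, -0.001],[-0.0189, -0.0014, 0.0093, 0.0076, 0.0213, -0.001],[-0.0191, -0.0014, 0.0089, 0.0076, 0.0213, -0.001],
```

```bash

python3 - <<'E'
from g import *
p,r=pose(5,.04);rows(p,r,4)
E
```

```text
dist 115.39565849034697 deg 2.666050817422115
[-0.0256, -0.0023, 0.0132, 0.0113, 0.0014, -0.0022],[-0.0256, -0.0022, 0.0132, 0.0113, 0.0014, -0.0022],[-0.0256, -0.0021, 0.0132, 0.0113, 0.0014, -0.0022],[-0.0256, -0.0021, 0.0131, 0.0113, 0.0014, -0.0022],
```

arm_command(
  targets=[
    [[-0.0256,-0.0023,0.0132,0.0113,0.0014,-0.0022],[-0.0256,-0.0022,0.0132,0.0113,0.0014,-0.0022],[-0.0256,-0.0021,0.0132,0.0113,0.0014,-0.0022],[-0.0256,-0.0021,0.0131,0.0113,0.0014,-0.0022],[0,0,0,0,0,0],[0,0,0,0,0,0]],
  ],
)

```text
clock: 6.6
position: [0.7029, 0.0256, 0.2775]
ee_rot: [-0.121, -2.667, -0.029]
force: [-0.5, 0.5, -6.0]
width: 0.11
gripper_force: 50.0
```

```bash

python3 - <<'E'
from g import *
where()
p,r=pose(11,.03);rows(p,r,4)
E
```

```text
lower edge (down,y,out mm) [59.9 -0.9 41. ] upper [-59.7  -0.8  51.3] tilt diff [-0.04  4.95  0.07]
force panel axes [ 1.7  0.4 -5.7] [-0.5  0.5 -6. ] tq [-0.08 -1.19  0.01] w 0.11 t 6.6 j [-0.16  0.9   0.25  0.77 -0.24  1.96  1.49]
dist 6.549260575916498 deg 6.049606410593814
[-0.0012, 0.0002, 0.0011, 0.0002, 0.0264, -0.0003],[-0.0012, 0.0002, 0.0011, 0.0002, 0.0264, -0.0003],[-0.0013, 0.0002, 0.001, 0.0002, 0.0264, -0.0003],[-0.0013, 0.0002, 0.001, 0.0002, 0.0264, -0.0003],
```

arm_command(
  targets=[
    [[-0.0012,0.0002,0.005,0,0.0264,0],[-0.0012,0.0002,0.005,0,0.0264,0],[-0.0013,0.0002,0.001,0,0.0264,0],[-0.0013,0.0002,0.001,0,0.0264,0],[0,0,0,0,0,0],[0,0,0,0,0,0]],
  ],
)

```text
clock: 7.35
position: [0.6892, 0.0263, 0.2551]
ee_rot: [-0.119, -2.581, -0.037]
force: [-1.4, 0.0, -6.3]
width: 0.105
gripper_force: 50.0
```

```bash

python3 - <<'E'
from g import *
where()
for e in(8,11):
  p,r=pose(e,.012);rows(p,r,3)
E
```

```text
lower edge (down,y,out mm) [52.2 -1.4  9.9] upper [-66.   -1.2  30.5] tilt diff [-0.19  9.9   0.12]
force panel axes [ 1.1 -0.1 -6.4] [-1.4  0.  -6.3] tq [-0.08 -1.38  0.02] w 0.105 t 7.35 j [-0.09  0.93  0.07  0.76 -0.14  2.    1.42]
dist 6.5760396764900655 deg 1.9093119980464435
[-0.0021, 0.0005, -0.0004, 0.0012, -0.011, -0.0006],[-0.0021, 0.0005, -0.0004, 0.0012, -0.011, -0.0006],[-0.0021, 0.0005, -0.0004, 0.0012, -0.011, -0.0006],
dist 9.320093636381714 deg 1.1277796211271576
[-0.0027, 0.0005, -0.0015, 0.0012, 0.0064, -0.0006],[-0.0026, 0.0005, -0.0016, 0.0012, 0.0064, -0.0006],[-0.0026, 0.0005, -0.0016, 0.0012, 0.0064, -0.0006],
```

```bash

python3 - <<'E'
from g import *
p,r=pose(9.5,.007);rows(p,r,3)
E
```

```text
dist 8.329215753982687 deg 0.4568178745275775
[-0.0027, 0.0005, 0.0007, 0.0012, -0.0023, -0.0006],[-0.0027, 0.0005, 0.0007, 0.0012, -0.0023, -0.0006],[-0.0027, 0.0005, 0.0007, 0.0012, -0.0023, -0.0006],
```

arm_command(
  targets=[
    [[-0.0027,0.0005,0.0007,0.0012,-0.0023,-0.0006],[-0.0027,0.0005,0.0007,0.0012,-0.0023,-0.0006],[-0.0027,0.0005,0.0007,0.0012,-0.0023,-0.0006],[0,0,0,0,0,0],[0,0,0,0,0,0]],
  ],
)

```text
clock: 7.98
position: [0.6949, 0.0272, 0.2485]
ee_rot: [-0.115, -2.587, -0.033]
force: [0.4, -0.3, -8.3]
width: 0.104
gripper_force: 50.0
```

```bash

python3 - <<'E'
from g import *
where()
d,W=held("scene");save(d,"s2.png")
im=cv2.imread("pics/s2.png");cv2.imwrite("pics/s2c.png",cv2.resize(im[180:380,190:390],None,fx=3,fy=3))
p,r=pose(9.5,.001);rows(p,r,3)
E
```

```text
lower edge (down,y,out mm) [60.1  0.   6.3] upper [-58.2   0.   26.2] tilt diff [-0.01  9.55  0.  ]
force panel axes [ 3.5 -0.3 -7.5] [ 0.4 -0.3 -8.3] tq [-0.14 -1.44  0.01] w 0.104 t 7.975 j [-0.09  0.95  0.07  0.75 -0.13  2.    1.42]
scene pts 1216 z pct [0.02591431 0.0290139  0.04310957]
((-0.011417478322982788, 0.0008425861597061157), (0.1370926946401596, 0.12833663821220398), 0.06796619296073914) x pct [-0.07928466  0.0564111 ] y [-0.05222159  0.06412125]
slopes deg [-4.83125644  2.26178517] z0 0.031189728245039804
dist 5.4554808129201255 deg 0.04840020636796585
[-0.0003, -0.0, 0.0018, 0.0, -0.0003, 0.0],[-0.0003, -0.0, 0.0018, 0.0, -0.0003, 0.0],[-0.0003, -0.0, 0.0018, 0.0, -0.0003, 0.0],
```

View pics/s2c.png

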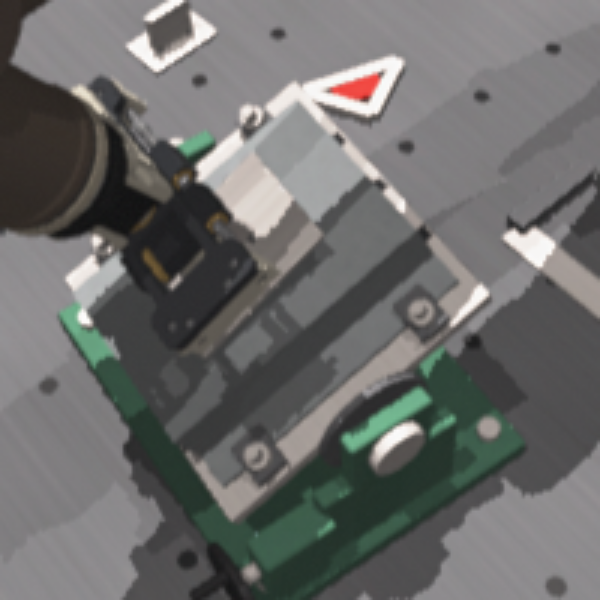

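arm_command(
  targets=[
    [[-0.0003,0,0.0018,0,0,0],[-0.0003,0,0.0018,0,0,0],[0,0,0,0,0,0],[0,0,0,0,0,0]],
  ],
)

```text
clock: 8.52
position: [0.6936, 0.0274, 0.2452]
ee_rot: [-0.115, -2.587, -0.033]
force: [0.3, 0.6, -6.1]
width: 0.108
gripper_force: 50.0
```

```bash
python3 -c "from g import *;where()"
```

```text
lower edge (down,y,out mm) [60.1  0.1  2.7] upper [-58.3   0.1  22.6] tilt diff [-0.01  9.54 -0.  ]
force panel axes [ 2.5  0.6 -5.5] [ 0.3  0.6 -6.1] tq [-0.15 -1.4   0.04] w 0.108 t 8.525 j [-0.1   0.94  0.07  0.76 -0.13  1.99  1.42]
```

arm_command(
  targets=[
    [[-0.0002,0,0.001,0,0,0],[0,0,0,0,0,0],[0,0,0,0,0,0]],
  ],
)

```text
clock: 8.9
position: [0.6932, 0.0274, 0.2442]
ee_rot: [-0.115, -2.587, -0.033]
force: [0.0, 0.4, -7.2]
width: 0.104
gripper_force: 50.0
```

arm_command(
  targets=[
    [[-0.0002,0,0.001,0,0,0],[0,0,0,0,0,0],[0,0,0,0,0,0]],
  ],
)

```text
clock: 9.28
position: [0.6929, 0.0274, 0.2433]
ee_rot: [-0.115, -2.587, -0.033]
force: [0.4, 0.5, -5.5]
width: 0.106
gripper_force: 50.0
```

```bash
python3 -c "from g import *;where()"
```

```text
lower edge (down,y,out mm) [60.2  0.   0.8] upper [-58.2   0.   20.7] tilt diff [-0.01  9.54 -0.  ]
force panel axes [ 2.4  0.5 -5. ] [ 0.4  0.5 -5.5] tq [-0.17 -1.42  0.02] w 0.106 t 9.275 j [-0.1   0.94  0.07  0.77 -0.13  1.98  1.42]
```

arm_command(
  targets=[
    [[-0.0002,0,0.001,0,0,0],[0,0,0,0,0,0],[0,0,0,0,0,0]],
  ],
)

```text
clock: 9.65
position: [0.6927, 0.0274, 0.2431]
ee_rot: [-0.115, -2.588, -0.033]
force: [1.2, 0.3, 2.7]
width: 0.105
gripper_force: 50.0
```

arm_command(
  targets=[
    [[-0.0001,0,0.0007,0,0,0],[0,0,0,0,0,0],[0,0,0,0,0,0]],
  ],
)

```text
clock: 10.02
position: [0.6926, 0.0274, 0.243]
ee_rot: [-0.115, -2.589, -0.033]
force: [0.6, -0.4, 7.1]
width: 0.108
gripper_force: 50.0
```

```bash
python3 -c "from g import *;where()"
```

```text
lower edge (down,y,out mm) [60.1  0.   0.4] upper [-58.3   0.   20.1] tilt diff [-0.02  9.43 -0.01]
force panel axes [-2.1 -0.3  6.8] [ 0.6 -0.4  7.1] tq [-0.12 -0.83  0.01] w 0.108 t 10.025 j [-0.1   0.94  0.06  0.77 -0.13  1.98  1.42]
```

```bash
python3 - <<'E'
from g import *
es=np.linspace(9.4,1,8)
for a,b in zip(es[:-1],es[1:]):
    p0,R0=pose(a,.0);p,r=pose(b,.0); d=R0.T@(p-p0);w=R.from_matrix(R0.T@r).as_rotvec();print(np.round(np.r_[d,w],4).tolist())
E
```

```text
[0.0007, -0.0, 0.0013, -0.0, -0.0209, 0.0]
[0.0007, 0.0, 0.0013, 0.0, -0.0209, -0.0]
[0.0007, 0.0, 0.0013, 0.0, -0.0209, 0.0]
[0.0007, -0.0, 0.0013, 0.0, -0.0209, -0.0]
[0.0007, -0.0, 0.0013, 0.0, -0.0209, 0.0]
[0.0007, -0.0, 0.0013, -0.0, -0.0209, -0.0]
[0.0007, 0.0, 0.0013, -0.0, -0.0209, 0.0]
```

arm_command(
  targets=[
    [[0.0007,0,0.0013,0,-0.0209,0],[0.0007,0,0.0013,0,-0.0209,0],[0.0007,0,0.0013,0,-0.0209,0],[0,0,0,0,0,0],[0,0,0,0,0,0]],
  ],
)

```text
clock: 10.65
position: [0.6886, 0.0278, 0.2403]
ee_rot: [-0.118, -2.65, -0.03]
force: [0.8, -0.3, 7.9]
width: 0.11
gripper_force: 50.0
```

```bash
python3 -c "from g import *;where()"
```

```text
lower edge (down,y,out mm) [59.9  0.1  0.1] upper [-59.4   0.1  12.5] tilt diff [-0.02  5.91 -0.01]
force panel axes [-2.2 -0.2  7.6] [ 0.8 -0.3  7.9] tq [-0.12 -0.76  0.06] w 0.11 t 10.65 j [-0.1   0.88  0.06  0.87 -0.12  1.87  1.42]
```

arm_command(
  targets=[
    [[0.0007,0,0.0013,0,-0.0209,0],[0.0007,0,0.0013,0,-0.0209,0],[0.0007,0,0.0013,0,-0.0209,0],[0,0,0,0,0,0],[0,0,0,0,0,0]],
  ],
)

```text
clock: 11.28
position: [0.685, 0.0282, 0.2374]
ee_rot: [-0.121, -2.712, -0.027]
force: [0.5, -0.2, 7.3]
width: 0.106
gripper_force: 50.0
```

```bash
python3 - <<'E'
from g import *
where()
for n in("scene","top"):
    d,W=cam(n);np.save(n+"W3.npy",W);save(d,n+"3.png")
    # points in panel frame
    Q=(W-C)@Pn*[-1,1,-1]
    m=(abs(Q[...,0])<.12)&(abs(Q[...,1])<.085)&(abs(Q[...,2])<.025)
    h=np.full((480,640,3),0,np.uint8);h[...]=cv2.imread(f"pics/{n}3.png")
    h[m]=cv2.applyColorMap(np.clip((Q[...,2][m]*1e3+10)*10,0,255).astype(np.uint8)[:,None],cv2.COLORMAP_JET)[:,0]
    v,u=np.where(m);b=(u.min(),u.max(),v.min(),v.max());print(n,b)
    a=cv2.imread(f"pics/{n}3.png")
    s=slice(b[2]-5,b[3]+5),slice(b[0]-5,b[1]+5)
    cv2.imwrite(f"pics/{n}3c.png",cv2.resize(np.hstack([a[s],h[s]]),(800,450),interpolation=cv2.INTER_NEAREST))
E
```

```text
lower edge (down,y,out mm) [59.9  0.1 -0.2] upper [-60.    0.1   4.8] tilt diff [-0.02  2.37 -0.  ]
force panel axes [-2.3 -0.1  7. ] [ 0.5 -0.2  7.3] tq [-0.06 -0.71 -0.03] w 0.106 t 11.275 j [-0.11  0.83  0.06  0.96 -0.11  1.77  1.43]
scene (np.int64(214), np.int64(331), np.int64(213), np.int64(330))
top (np.int64(278), np.int64(335), np.int64(136), np.int64(211))
```

View pics/scene3c.png

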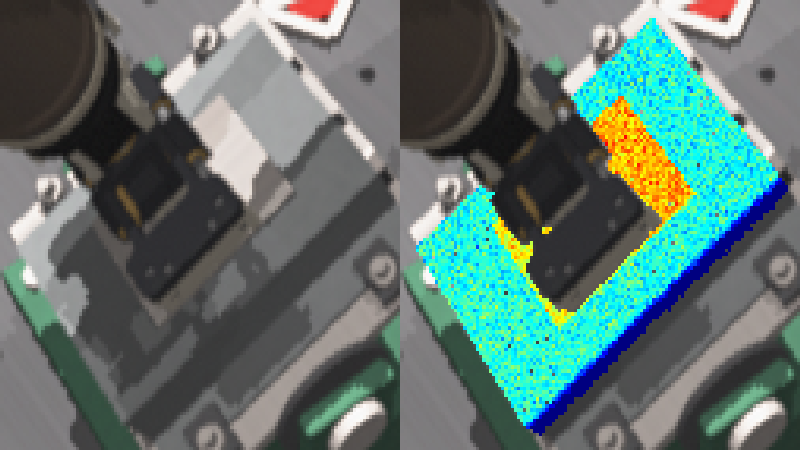

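View pics/top3c.png

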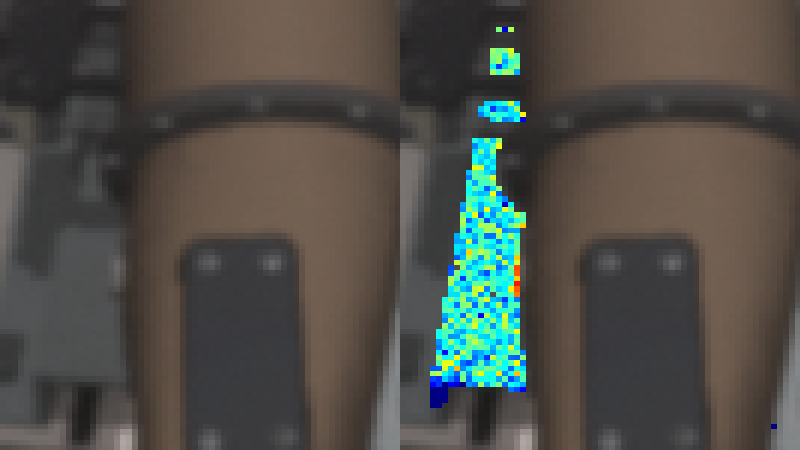

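The scene view shows the plate (orange) inside the panel outline (cyan), lower edge down and upper edge slightly raised; the top view is blocked by the arm. Finishing the tip.

arm_command(
  targets=[
    [[0.0006,0,0.0012,0,-0.019,0],[0.0006,0,0.0012,0,-0.019,0],[0,0,0,0,0,0],[0,0,0,0,0,0]],
  ],
)

```text
clock: 11.88
position: [0.6837, 0.0283, 0.2361]
ee_rot: [-0.123, -2.752, -0.025]
force: [7.5, -0.7, 8.6]
width: 0.105
gripper_force: 50.0
```

```bash
cat > e.py <<'E'
from g import *
def edges():
    d,W=cam("scene"); Q=(W-C)@Pn*[-1,1,-1]*1e3
    x,y,z=np.moveaxis(Q,-1,0)
    base=np.nanmedian(z[(abs(x)<105)&(y>50)&(y<70)&(abs(z)<4)]);print("panel z",base)
    M=(abs(x)<116)&(abs(y)<85)&(abs(z-base-1.5)<6); P=M&(z-base>2.6)&(abs(x)<68)&(abs(y)<55)
    P=cv2.morphologyEx(cv2.medianBlur(P.astype(np.uint8),5),cv2.MORPH_OPEN,np.ones((2,2),np.uint8))>0
    print("plate z",np.median(z[P])-base)
    def fit(mask,ax,hi,lo_o,hi_o,nm):
        a,o=(x,y) if ax==0 else (y,x); v=[];w=[]
        for s in np.arange(lo_o,hi_o,3.):
            k=mask&(o>=s)&(o<s+3)
            if k.sum()>4: v.append(a[k].max() if hi else a[k].min()); w.append(s+1.5)
        if len(v)<3: print(nm,"few");return
        c=np.polyfit(w,v,1);v=np.array(v);w=np.array(w);g=abs(v-np.median(v))<4;c=np.polyfit(w[g],v[g],1)
        print(nm,"at0",c[1].round(2),"med",np.median(v).round(2),"slope deg",np.degrees(c[0]).round(2),"sd",np.std(v[g]-np.polyval(c,w[g])).round(2),g.sum())
    F=M&(abs(z-base)<4)
    fit(F,0,True,-10,70,"panel low"); fit(F,0,False,-10,70,"panel up"); fit(F,1,True,-100,100,"panel +y"); fit(F,1,False,-100,-60,"panel -y up")
    fit(P,0,True,-40,42,"plate low"); fit(P,0,False,-40,42,"plate up"); fit(P,1,True,-57,57,"plate +y"); fit(P,1,False,-57,-20,"plate -y up")
    # hand-check slopes of the plate
    t=Q[P]; s=np.linalg.lstsq(np.c_[t[:,:2],np.ones(len(t))],t[:,2],rcond=None)[0];print("plate tilt vs panel frame",np.degrees(s[:2]).round(2),len(t))
    k=F&~P&((abs(x)>70)|(abs(y)>55)); t=Q[k]; s=np.linalg.lstsq(np.c_[t[:,:2],np.ones(len(t))],t[:,2],rcond=None)[0];print("panel tilt",np.degrees(s[:2]).round(2))
E
python3 -c "
from e import *
where();edges()"
```

```text
lower edge (down,y,out mm) [60.5  0.2  0.6] upper [-59.5   0.2   0.8] tilt diff [-0.03  0.09 -0.01]
force panel axes [ 3.7 -0.  10.8] [ 7.5 -0.7  8.6] tq [-0.06 -0.4  -0.02] w 0.105 t 11.875 j [-0.11  0.8   0.06  1.02 -0.1   1.71  1.42]
panel z 0.15703188177665556
plate z nan
panel low at0 110.52 med 110.6 slope deg 0.07 sd 0.8 27
panel up at0 -107.65 med -107.81 slope deg 0.1 sd 0.85 27
panel +y at0 74.25 med 74.3 slope deg 0.06 sd 0.69 67
panel -y up at0 -78.56 med -75.11 slope deg -2.61 sd 1.16 14
plate low at0 57.97 med 58.13 slope deg 0.06 sd 1.16 28
plate up at0 -58.76 med -59.06 slope deg -0.73 sd 1.06 27
plate +y at0 46.47 med 46.35 slope deg 0.11 sd 0.99 10
plate -y up at0 -40.11 med -40.2 slope deg 0.21 sd 0.69 7
 ** On entry to DLASCL parameter number  4 had an illegal value
 ** On entry to DLASCL parameter number  4 had an illegal valueTraceback (most recent call last):
  File "<string>", line 3, in <module>
    where();edges()
            ~~~~~^^
  File "e.py", line 21, in edges
    t=Q[P]; s=np.linalg.lstsq(np.c_[t[:,:2],np.ones(len(t))],t[:,2],rcond=None)[0];print("plate tilt vs panel frame",np.degrees(s[:2]).round(2),len(t))
              ~~~~~~~~~~~~~~~^^^^^^^^^^^^^^^^^^^^^^^^^^^^^^^^^^^^^^^^^^^^^^^^^^
    x, resids, rank, s = _umath_linalg.lstsq(a, b, rcond,
                         ~~~~~~~~~~~~~~~~~~~^^^^^^^^^^^^^
                                             signature=signature)
                                             ^^^^^^^^^^^^^^^^^^^^
    raise LinAlgError("SVD did not converge in Linear Least Squares")
numpy.linalg.LinAlgError: SVD did not converge in Linear Least Squares
```

```bash
python3 - <<'E'
s=open("e.py").read()
s=s.replace('d,W=cam("scene"); Q','W=np.nanmedian([cam("scene")[1] for _ in range(8)],0); Q').replace(">0\n",">0;P&=np.isfinite(z)\n",1)
open("e.py","w").write(s)
E
python3 -c "
from e import *
where();edges()"
```

```text
lower edge (down,y,out mm) [60.5  0.2  0.6] upper [-59.5   0.2   0.8] tilt diff [-0.03  0.09 -0.  ]
force panel axes [ 3.   0.2 10.9] [ 6.9 -0.4  9. ] tq [-0.05 -0.42  0.05] w 0.106 t 11.925 j [-0.11  0.8   0.06  1.02 -0.1   1.71  1.42]
panel z 0.26609824411503574
plate z 4.84338144819275
panel low at0 110.23 med 110.31 slope deg 0.28 sd 0.73 27
panel up at0 -107.57 med -107.83 slope deg -0.19 sd 0.7 27
panel +y at0 73.85 med 73.84 slope deg 0.09 sd 0.3 67
panel -y up at0 -77.37 med -75.52 slope deg -1.58 sd 0.84 14
plate low at0 58.24 med 58.31 slope deg 0.2 sd 0.79 28
plate up at0 -59.24 med -59.35 slope deg -0.27 sd 0.77 28
plate +y at0 46.36 med 46.79 slope deg -0.3 sd 0.53 9
plate -y up at0 -37.6 med -39.86 slope deg 2.68 sd 0.81 7
plate tilt vs panel frame [ 2.73 12.5 ] 636
panel tilt [ 0.12 -0.03]
```

arm_command(
  targets=[
    [[0,0,-0.0005,0,0,0],[-0.0008,-0.0008,0,0,0,0],[-0.0008,-0.0009,0,0,0,0],[0,0,0,0,0,0],[0,0,0,0,0,0]],
  ],
)

```text
clock: 12.95
position: [0.6839, 0.0281, 0.236]
ee_rot: [-0.12, -2.749, -0.027]
force: [-1.0, 3.7, 11.0]
width: 0.108
gripper_force: 50.0
```

```bash
python3 -c "
from e import *
where();edges()"
```

```text
lower edge (down,y,out mm) [60.7  0.2  0.4] upper [-59.3  -0.1   1. ] tilt diff [-0.1   0.29 -0.12]
force panel axes [-5.4  3.6  9.7] [-1.   3.7 11. ] tq [ 0.49  0.55 -0.34] w 0.108 t 12.95 j [-0.11  0.8   0.06  1.01 -0.1   1.72  1.43]
panel z 0.2637434252267624
plate z 4.86017847100414
panel low at0 110.17 med 110.51 slope deg 0.23 sd 0.83 27
panel up at0 -107.55 med -107.79 slope deg -0.19 sd 0.67 27
panel +y at0 73.81 med 73.8 slope deg 0.03 sd 0.29 67
panel -y up at0 -75.74 med -75.05 slope deg -0.44 sd 1.0 14
plate low at0 58.37 med 58.51 slope deg 0.27 sd 0.8 28
plate up at0 -58.85 med -59.04 slope deg -0.72 sd 0.87 28
plate +y at0 46.11 med 46.36 slope deg -0.4 sd 0.48 9
plate -y up at0 -44.53 med -39.24 slope deg -5.99 sd 1.14 7
plate tilt vs panel frame [ 2.31 12.05] 624
panel tilt [ 0.12 -0.04]
```

arm_command(
  targets=[
    [[-0.0006,0,-0.002,0,0.0209,0],[-0.0006,0,-0.002,0,0.0209,0],[-0.0007,0,-0.002,0,0.0209,0],[-0.0007,0,-0.002,0,0.0209,0],[-0.0007,0,-0.002,0,0.0209,0],[-0.0007,0,-0.0018,0,0.0209,0],[-0.0007,0,-0.0018,0,0.0209,0],[0,0,0,0,0,0],[0,0,0,0,0,0]],
  ],
)

```text
clock: 14.48
position: [0.6944, 0.0255, 0.2451]
ee_rot: [-0.116, -2.604, -0.032]
force: [-0.3, 0.1, -7.2]
width: 0.106
gripper_force: 50.0
```

```bash
python3 - <<'E'
from g import *
where()
p,r=pose(8.8,.0015,(.0016,-.0015));rows(p,r,2)
E
```

```text
lower edge (down,y,out mm) [61.8 -1.7  4.1] upper [-56.9  -1.7  21.9] tilt diff [-0.01  8.55  0.  ]
force panel axes [ 2.4  0.  -6.8] [-0.3  0.1 -7.2] tq [-0.13 -1.37 -0.  ] w 0.106 t 14.475 j [-0.09  0.93  0.07  0.78 -0.13  1.96  1.42]
dist 2.314123280956877 deg 0.24869069503678434
[-0.0002, 0.0001, 0.0011, 0.0001, 0.0022, 0.0],[-0.0002, 0.0001, 0.0011, 0.0001, 0.0022, 0.0],
```

arm_command(
  targets=[
    [[-0.0002,0,0.0012,0,0.003,0],[-0.0002,0,0.0012,0,0.003,0],[0,0,0,0,0,0],[-0.0001,0,0.0008,0,0,0],[0,0,0,0,0,0],[0,0,0,0,0,0]],
  ],
)

```text
clock: 15.22
position: [0.6932, 0.0256, 0.2422]
ee_rot: [-0.116, -2.598, -0.032]
force: [1.0, 0.3, -7.4]
width: 0.108
gripper_force: 50.0
```

arm_command(
  targets=[
    [[-0.0001,0,0.0008,0,0,0],[0,0,0,0,0,0],[0,0,0,0,0,0]],
  ],
)

```text
clock: 15.6
position: [0.693, 0.0257, 0.2418]
ee_rot: [-0.116, -2.599, -0.032]
force: [0.7, -0.0, -2.3]
width: 0.103
gripper_force: 50.0
```

```bash
python3 -c "from g import *;where()"
```

```text
lower edge (down,y,out mm) [61.5 -1.7  0.1] upper [-57.1  -1.7  18.6] tilt diff [-0.01  8.87 -0.  ]
force panel axes [ 1.5  0.  -1.8] [ 0.7 -0.  -2.3] tq [-0.1  -1.23  0.04] w 0.103 t 15.6 j [-0.09  0.93  0.07  0.78 -0.13  1.96  1.42]
```

Lower edge is set with about 5 N, plate 8.9° off the slope. Tipping flush.

arm_command(
  targets=[
    [[0.0006,0,0.0013,0,-0.0209,0],[0.0006,0,0.0013,0,-0.0209,0],[0.0006,0,0.0013,0,-0.0209,0],[0.0006,0,0.0013,0,-0.0209,0],[0.0006,0,0.0013,0,-0.0209,0],[0.0006,0,0.0013,0,-0.0209,0],[0,0,0,0,0,0],[0,0,0,0,0,0]],
  ],
)

```text
clock: 16.6
position: [0.6859, 0.0264, 0.2366]
ee_rot: [-0.121, -2.723, -0.026]
force: [0.1, -0.6, 3.7]
width: 0.104
gripper_force: 50.0
```

arm_command(
  targets=[
    [[0.0005,0,0.0013,0,-0.0209,0],[0.0002,0,0.0006,0,-0.0085,0],[0,0,0,0,0,0],[0,0,0,0,0,0]],
  ],
)

```text
clock: 17.1
position: [0.685, 0.0265, 0.2355]
ee_rot: [-0.123, -2.754, -0.025]
force: [4.0, 0.6, 8.0]
width: 0.107
gripper_force: 50.0
```

```bash
python3 -c "
from e import *
where();edges();where()"
```

```text
lower edge (down,y,out mm) [62.2 -1.6  0.8] upper [-57.8  -1.6   0.8] tilt diff [-0.03 -0.01 -0.01]
force panel axes [0.6 0.9 8.9] [4.  0.6 8. ] tq [-0.03 -0.04 -0.01] w 0.107 t 17.1 j [-0.11  0.8   0.06  1.01 -0.1   1.71  1.43]
panel z 0.2699102538728936
plate z 4.921229962928553
panel low at0 110.38 med 110.35 slope deg 0.06 sd 0.62 27
panel up at0 -107.69 med -107.81 slope deg -0.06 sd 0.59 27
panel +y at0 73.77 med 73.72 slope deg 0.03 sd 0.28 67
panel -y up at0 -77.63 med -75.27 slope deg -1.82 sd 0.83 14
plate low at0 59.79 med 59.93 slope deg 0.26 sd 0.77 28
plate up at0 -57.61 med -57.74 slope deg -0.63 sd 0.76 28
plate +y at0 43.83 med 44.08 slope deg 0.17 sd 1.12 10
plate -y up at0 -38.43 med -41.3 slope deg 3.39 sd 1.1 8
plate tilt vs panel frame [ 2.64 12.13] 623
panel tilt [ 0.12 -0.03]
lower edge (down,y,out mm) [62.2 -1.6  0.8] upper [-57.8  -1.6   0.7] tilt diff [-0.02 -0.   -0.  ]
force panel axes [ 1.5 -0.5  8.8] [ 4.6 -0.9  7.6] tq [-0.03  0.03  0.01] w 0.105 t 17.5 j [-0.11  0.8   0.06  1.01 -0.1   1.71  1.43]
```

```bash
python3 -c "
from cell import arm
print(arm.sign_off())"
```

```text
the job is handed in; nothing more can be done
None
```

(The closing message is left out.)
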